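# Meter one steel ball from a dosing scoop into a grinding jar

### The job

Pick up the blue dosing scoop and tilt it slowly, spout down, over the open steel grinding jar with the orange collar until the front steel ball shifts and rolls out; hold the scoop at that angle until the ball has come to rest in the jar, without tilting on so far that the rear ball follows. Then turn the scoop upright and stand it back on the table with the rear ball still in its pocket, leaving the jar standing upright where it is.

Things in the scene. Friction and masses are not known exactly. Their poses are not given: they have to be found in the camera images.
- scoop: Blue plastic scoop, 62 mm long plus a grey thumb tab at the back, 32.5 mm wide, 50 mm tall, about 0.14 kg. Origin: underside centre, z up, spout towards its own -x. Grip its upright cheeks (32.5 mm over the outside, up to z = 50) across y from above at x = 0 to 10 mm, fingertips 15 mm or more above the table. Open spout lip at x = -30, z = 21 mm. Two pockets in line along x, 24.5 mm wide.
- front_ball_center (a point): Centre of the front steel ball, 22 mm across, 44 g. Starts in the front pocket (scoop frame x = -11, z = 23 mm), whose floor is a ramp rising 30 degrees to the lip: with the scoop tilted spout down a little over 30 degrees it rolls out over the lip.
- rear_ball_center (a point): Centre of the rear steel ball, same size and weight. Starts and shall stay in the rear pocket (scoop frame x = +16, z = 25 mm), behind an 8 mm square step that holds it until the scoop is tilted about 70 degrees.
- jar: Open steel grinding jar with an orange plastic collar round its upper half, standing on the table: round, 80 mm across (84 at the collar), 75 mm tall, mouth 70 mm across, floor 6 mm thick, 0.5 kg. Origin: centre of its underside, z up. It stands on the left or on the right; an open grey tin of about its size, without collar, stands on the other side: not that one.

How it is judged:
By the outcome, as a careful person would: the job done as asked, in the order asked, and still so for the second after the job is handed in, with the robot touching nothing.
It also fails if it takes over 61 s, if anything falls off the work surface, if the arm or the gripper's body presses on something with over 40 N, if the wrist force passes 120 N, or if a joint passes its speed limit or range.

### The arm

A 6-joint arm with a two-finger parallel gripper is mounted at the origin on a cart in front of the work surface, level with it; the furniture and walls round the work are solid. World frame = base frame: x ahead of the robot, y to its left, z up, the work surface at z = 0. Lengths are in m, angles in rad, forces in N, time in s.
With the tool pointing down it reaches from about 0.35 to 0.85 m from the base axis. Payload 8.1 kg.
Tool frame: the origin (TCP) lies at the centre of the arm's flange, where the gripper is bolted on; the fingertips stand 173 mm ahead of it and the grasp point (between the pads) lies 155 mm ahead of it; z points along the fingers, y is the line along which they close (so a half turn about z gives the same grasp; the last joint's range is limited). The gripper opens to 85 mm and grips with 20 to 120 N. Pads are 22 mm wide; open, the fingers measure 114 mm over their backs; the gripper's body (76 mm by 85 mm) begins 54 mm behind the grasp point. The pads swing forward as they close: fully open they stand 13 mm farther back than shut.
Start: joints at [-1.308, 0.13, 1.488, -0, 1.523, -0.085], TCP at [0.205, -0.564, 0.405] pointing down, gripper open.
Joint ranges: [-2.96, 2.96], [-0.89, 2.26], [0.02, 2.5], [-1.34, 4.48], [0, 2.73], [-2.66, 2.66]. Speed limits (rad/s): [2.39, 2.39, 2.79, 3.14, 3.14, 3.14].

### API

Orientations are given as [roll, pitch, yaw] about the fixed x, y, z axes, in that order (R = Rz(yaw) Ry(pitch) Rx(roll)).
In Python, from plant import ctrl gives the robot as it stands. The module is installed in compiled form; this text tells all that it offers.
- The arm moves only by the tool apply_moves, never from a script. Its argument "series" is a list that holds one entry, the list of rows, each a list of 6 numbers: the shift along the tool's x, y, z in cm, then the turn, a rotation vector about the tool's x, y, z in degrees. A call has 1 to 10 rows; each row is the pose to reach, as a shift and turn from the pose commanded when the call began, along the tool's axes at that moment; what a row does not reach only later rows make up. A row lasts 1/12 s, in which the tool goes at most 41.7 mm and 7.16 degrees, less where a joint would pass 70% of its speed; a pose out of reach is approached as far as the arm can. A call with a gripper value outside its range is refused whole. "jaw" is the closure, from -1 (fully open) to 1 (shut), so that 0 is half open, set as the call begins (left out, the last holds). The fingers move at their own pace and stop on an object; "squeeze" is the grip in N (left out, the last holds). Time passes only in rows, so rows that repeat a pose let the fingers close. It gives the time, the measured TCP pose, the force, the opening and the grip force at its end, in the units of the state.
- ctrl.get_obs(): the state, without advancing time (a new reading comes with each control period).
- ctrl.capture(name): name is "side" or "top"; returns a dict with "image" (480x640x3 uint8, blue, green, red), "mtx" (3x3 intrinsics, pixels), "distortion" ([k1, k2, p1, p2, k3] as OpenCV has them; the pictures are not rectified), "rvec" (rotation vector, rad) and "tvec" (3), from world to camera coordinates, as OpenCV has them. Camera axes: x right, y down, z forward; pixel columns grow to the right and rows downward; lengths in m; the calibration is good to about 2 mm. A picture is of the moment at which its call begins. There is no depth.
- ctrl.finish_job(): hands the job in; it is judged then, once.
The state is a dict: "time": time; "joint_pos": joint angles; "qd": joint speeds; "joint_torque": joint torques, N m; "position": TCP position; "eef_rot": TCP orientation; "ft_force": force on the tool from outside, world axes, zero at the start; "wrist_torque": the same for the moment, N m; "width": finger opening in m; "grasp_force": force on a finger pad.
Only numpy, scipy, OpenCV 4.12 (cv2) and the standard library are available. Lean on these libraries where they do the work, as an engineer would, in place of code of your own. Each camera call takes 0.05 s, during which the arm holds its last target. There are 200 camera calls.

## Working session

There is one attempt and no reset: what is moved stays moved. The work goes in short steps, Python scripts to look and compute and a tool call to move; the robot and the scene stay as the last step left them, time stands still between calls to the robot, and variables do not carry over. Pictures are saved under pics/ and viewed, at most 10 in all, crops included, and the job is handed in when it is done.

Besides the shell and the picture viewer there is one more tool, called in YAML: its name, and indented under it one key for each argument. apply_moves: Moves the arm, as the interface text tells. Its arguments: {"type":"object","properties":{"series":{"type":"array","items":{"type":"array","items":{"type":"array","items":{"type":"number"}}}},"jaw":{"type":"number"},"squeeze":{"type":"number"}},"required":["series"]}

```bash
mkdir -p pics; cat > h.py <<'E'
import numpy as np,cv2,pickle
from scipy.spatial.transform import Rotation as R
from plant import ctrl
def snap(n,f):
    d=ctrl.capture(n); cv2.imwrite('pics/'+f+'.png',d['image']); pickle.dump(d,open(f+'.pkl','wb')); return d
def ray(f,u,v):
    d=pickle.load(open(f+'.pkl','rb'))
    p=cv2.undistortPoints(np.array([[[u,v]]],float),np.array(d['mtx']),np.array(d['distortion']))[0,0]
    M=cv2.Rodrigues(np.array(d['rvec'],float))[0]; t=np.array(d['tvec'],float).ravel()
    return -M.T@t, M.T@np.array([p[0],p[1],1])
def atz(f,u,v,z):
    c,r=ray(f,u,v); return c+r*(z-c[2])/r[2]
def tri(a,b):
    (c1,r1),(c2,r2)=ray(*a),ray(*b)
    s=np.linalg.lstsq(np.c_[r1,-r2],c2-c1,rcond=None)[0]
    p,q=c1+s[0]*r1,c2+s[1]*r2; return (p+q)/2,np.linalg.norm(p-q)
def proj(f,P):
    d=pickle.load(open(f+'.pkl','rb'))
    return cv2.projectPoints(np.array(P,float).reshape(-1,3),np.array(d['rvec'],float),np.array(d['tvec'],float),np.array(d['mtx']),np.array(d['distortion'],float))[0][:,0]
E
python3 - <<'E'
from h import *
a=snap('top','t0');b=snap('side','s0')
for f in('t0','s0'): print(ray(f,320,240))
print(ctrl.get_obs())
E
```

```text
(array([ 0.27115568, -0.02772857,  1.1812491 ]), array([ 1.98972861e-01, -8.62764575e-04, -9.80139787e-01]))
(array([-0.23422402,  1.06889228,  0.71604721]), array([ 0.49128669, -0.7596407 , -0.42647955]))
{'time': 0.1, 'joint_pos': array([-1.30841253e+00,  1.31126687e-01,  1.48920203e+00, -1.48827938e-05,
        1.52300937e+00, -8.54061914e-02]), 'qd': array([-0.00131248, -0.00061638, -0.00183068,  0.00163377, -0.00107252,
        0.00072938]), 'joint_torque': array([ 8.21467329e-04, -5.70952678e+01, -5.01941335e+01, -1.73095332e-04,
        8.12761893e-03, -5.42389301e-06]), 'position': array([ 0.20445184, -0.5638647 ,  0.40370718]), 'eef_rot': array([-3.13985232e+00, -1.34078523e-04,  3.47790595e-01]), 'ft_force': array([ 0.07290008, -0.69125274, -0.06683923]), 'wrist_torque': array([ 0.0412308 , -0.00507515,  0.01271911]), 'grasp_force': 0.0, 'width': 0.0854031118720086}
```

View pics/t0.png

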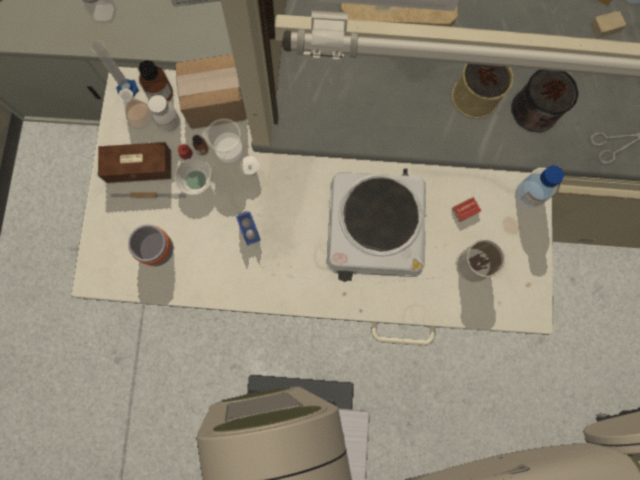

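View pics/s0.png

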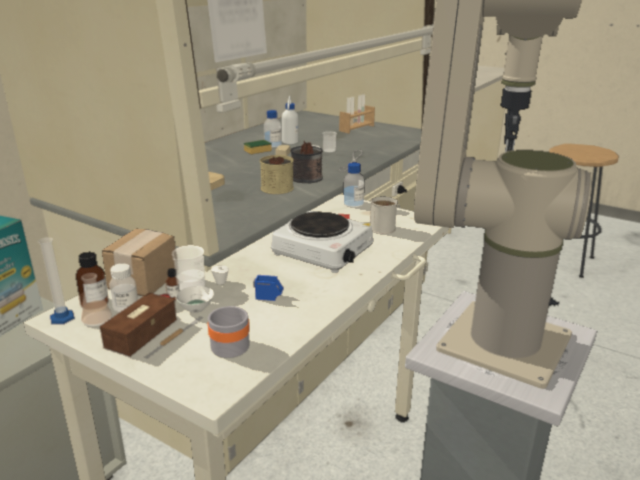

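The top view shows the jar with its orange collar at about (150,245) and the scoop at about (248,229). In the side view they are at (229,332) and (267,288). The grey tin is on the right at (485,260). I'll enlarge both views around the scoop.

```bash
python3 - <<'E'
from h import *
a=cv2.imread('pics/t0.png')[200:260,110:280];b=cv2.imread('pics/s0.png')[265:360,195:295]
a=cv2.resize(a,None,fx=4.7,fy=4.7,interpolation=cv2.INTER_CUBIC);b=cv2.resize(b,None,fx=3.15,fy=3.15,interpolation=cv2.INTER_CUBIC)
o=np.zeros((a.shape[0]+b.shape[0],800,3),np.uint8);o[:a.shape[0],:a.shape[1]]=a;o[a.shape[0]:,:b.shape[1]]=b
cv2.imwrite('pics/c0.png',o);print(a.shape,o.shape)
E
```

```text
(282, 799, 3) (581, 800, 3)
```

View pics/c0.png

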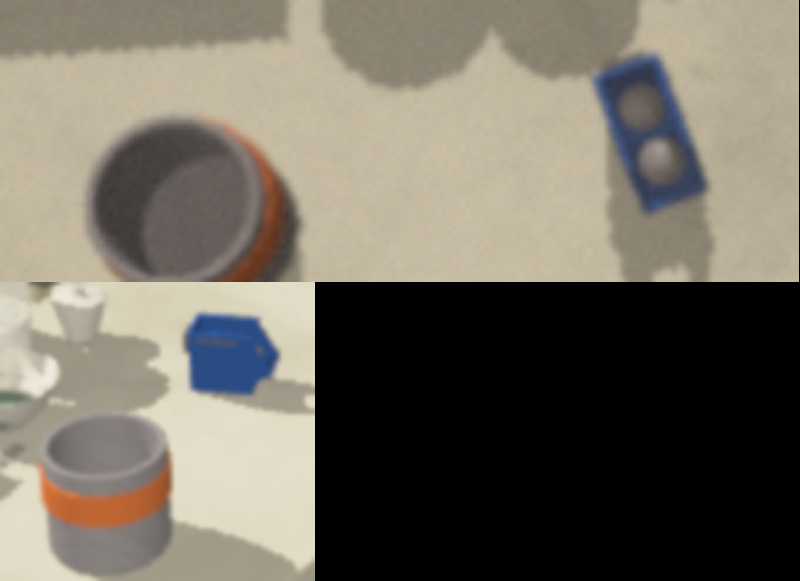

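The crop shows the scoop's spout end pointing toward the robot (lower right in the top view). In the top picture the rear ball is at about (246.2,222.8) and the front ball at (250.4,234). The jar rim centre is at about (147.7,243.2) in the top view and (229,317) in the side view.

```bash
python3 - <<'E'
from h import *
r=atz('t0',246.2,222.8,.025);f=atz('t0',250.4,234.0,.023);d=r-f
print('balls',r,f,np.linalg.norm(d),np.degrees(np.arctan2(d[1],d[0])))
for u,v in((595,75),(655,55),(705,187),(650,212)): print('cor',atz('t0',110+u/4.7,200+v/4.7,.05))
print('jar',atz('t0',147.7,243.2,.075),tri(('t0',147.7,243.2),('s0',229,317)))
# scoop top back corners in side: (197,316),(260,318) crop ; top view
S=lambda u,v:('s0',195+u/3.15,265+(v-282)/3.15);T=lambda u,v:('t0',110+u/4.7,200+v/4.7)
print('near-back top',tri(T(595,75),S(189,329)),'far back',tri(T(655,55),S(197,315)))
x=r-0.016*d/np.linalg.norm(d); print('origin',x)
E
```

```text
balls [0.53195338 0.13561732 0.025     ] [0.50803583 0.12418002 0.023     ] 0.0265868561586512 25.556981164978584
cor [0.53981034 0.1542755  0.05      ]
cor [0.5513062  0.12775818 0.05      ]
cor [0.49150761 0.09894387 0.05      ]
cor [0.47809705 0.12271512 0.05      ]
jar [0.46142902 0.33011104 0.075     ] (array([0.46059798, 0.32981721, 0.07362743]), np.float64(0.0024705905173870017))
near-back top (array([0.53775266, 0.15298207, 0.05283598]), np.float64(0.0031102242224881555)) far back (array([0.55052669, 0.12728303, 0.0488419 ]), np.float64(0.002387611945148119))
origin [0.51755977 0.12873434 0.0237964 ]
```

```bash
cat >> h.py <<'E'
def rel(p,yaw,tilt=0,o=None):
    """row (cm,deg) from present pose to TCP p, tool down at yaw deg, tilted tilt deg about tool y"""
    o=o or ctrl.get_obs(); A=R.from_euler('xyz',o['eef_rot']); B=R.from_euler('z',yaw,degrees=True)*R.from_euler('x',180,degrees=True)*R.from_euler('y',tilt,degrees=True)
    return np.round(np.r_[A.inv().apply(np.array(p)-o['position'])*100,np.degrees((A.inv()*B).as_rotvec())],2)
E
python3 - <<'E'
from h import *
print(rel([.5205,.129,.28],26))
E
```

```text
[ 5.333e+01 -5.434e+01  1.247e+01 -1.000e-01 -1.000e-02 -6.070e+00]
```

apply_moves:
  series:
    - [[53.3,-54.3,6,0,0,-6],[53.3,-54.3,6,0,0,-6],[53.3,-54.3,6,0,0,-6],[53.3,-54.3,6,0,0,-6],[53.3,-54.3,6,0,0,-6],[53.3,-54.3,6,0,0,-6],[53.3,-54.3,6,0,0,-6],[53.3,-54.3,6,0,0,-6],[53.3,-54.3,6,0,0,-6],[53.3,-54.3,6,0,0,-6]]
  jaw: -1

```text
time: 0.93
position: [0.3771, -0.1842, 0.3716]
eef_rot: [-3.142, -0.0, 0.452]
ft_force: [0.4, -0.4, 0.7]
width: 0.0853
grasp_force: 0.0
```

```bash
python3 - <<'E'
from h import *
print(rel([.5205,.129,.28],26),ctrl.get_obs())
E
```

```text
[ 26.58 -21.91   9.16  -0.    -0.    -0.1 ] {'time': 0.9333, 'joint_pos': array([-5.76700904e-01, -3.63228684e-01,  2.00402181e+00,  3.90933657e-05,
        1.50077923e+00,  5.41992692e-01]), 'qd': array([ 1.17458647, -0.08459899,  0.13341741,  0.00254343, -0.0574611 ,
        1.16412826]), 'joint_torque': array([ -7.94786364, -31.80166483, -49.2067802 ,  -0.13941562,
         0.67505563,  -2.5493145 ]), 'position': array([ 0.37714427, -0.18423118,  0.37156415]), 'eef_rot': array([-3.14158993e+00, -4.38809369e-05,  4.52099996e-01]), 'ft_force': array([ 0.4072422 , -0.41843372,  0.69563829]), 'wrist_torque': array([ 0.02228053, -0.01741523, -0.05737147]), 'grasp_force': 0.0, 'width': 0.08526672523534627}
```

apply_moves:
  series:
    - [[24,-20,8,0,0,0],[24,-20,8,0,0,0],[24,-20,8,0,0,0],[24,-20,8,0,0,0],[24,-20,8,0,0,0],[24,-20,8,0,0,0],[24,-20,8,0,0,0],[24,-20,8,0,0,0],[24,-20,8,0,0,0],[24,-20,8,0,0,0]]

```text
time: 1.77
position: [0.5051, 0.1, 0.2906]
eef_rot: [-3.141, 0.003, 0.456]
ft_force: [-0.0, -0.7, 0.3]
width: 0.0857
grasp_force: 0.0
```

```bash
python3 - <<'E'
from h import *
print(rel([.5205,.129,.28],26),ctrl.get_obs()['position'],ctrl.get_obs()['qd'])
E
```

```text
[ 2.66 -1.93  1.05 -0.05  0.15  0.11] [0.5051316  0.09998178 0.29060067] [-0.04528201 -0.04025345  0.01500301 -0.00893835  0.01237132 -0.01741954]
```

apply_moves:
  series:
    - [[2.7,-1.9,2,0,0,0],[2.7,-1.9,4,0,0,0],[2.7,-1.9,4,0,0,0],[2.7,-1.9,4,0,0,0],[2.7,-1.9,4,0,0,0],[2.7,-1.9,4,0,0,0]]

```text
time: 2.27
position: [0.5218, 0.1266, 0.2536]
eef_rot: [3.141, -0.002, 0.451]
ft_force: [-0.1, 0.4, 0.9]
width: 0.0856
grasp_force: 0.0
```

```bash
python3 - <<'E'
from h import *
print(rel([.5205,.129,.193],26),ctrl.get_obs()['position'],ctrl.get_obs()['eef_rot'])
a=snap('top','t1')['image'];b=snap('side','s1')['image']
a=cv2.resize(a[190:270,200:300],None,fx=4,fy=4,interpolation=cv2.INTER_CUBIC);b=cv2.resize(b[220:320,220:320],None,fx=4,fy=4,interpolation=cv2.INTER_CUBIC)
o=np.zeros((400,800,3),np.uint8);o[:320,:400]=a;o[:,400:]=b;cv2.imwrite('pics/c1.png',o)
E
```

```text
[-0.02 -0.28  6.06  0.05 -0.11 -0.15] [0.5218101  0.12655694 0.25359971] [ 3.14075465e+00 -1.90718081e-03  4.51251419e-01]
```

View pics/c1.png

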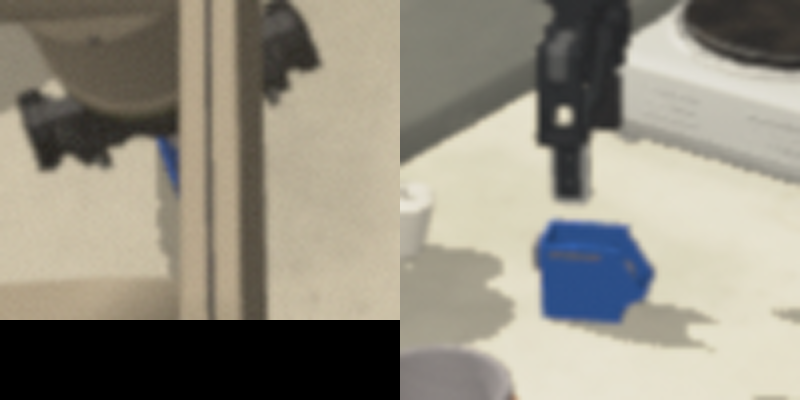

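The close crop shows the open fingers above the scoop. The near fingertip sits over the middle of the near cheek, at about (570,198) in the crop. The spout is on the right, toward the robot. I'm going down now.

apply_moves:
  series:
    - [[0,-0.2,1,0,-0.1,-0.1],[0,-0.25,2.5,0,-0.1,-0.1],[0,-0.25,4,0,-0.1,-0.1],[0,-0.25,5.2,0,-0.1,-0.1],[0,-0.25,6,0,-0.1,-0.1],[0,-0.25,6,0,-0.1,-0.1],[0,-0.25,6,0,-0.1,-0.1],[0,-0.25,6,0,-0.1,-0.1],[0,-0.25,6,0,-0.1,-0.1]]

```text
time: 3.12
position: [0.5209, 0.1298, 0.193]
eef_rot: [3.141, 0.0, 0.454]
ft_force: [0.4, -0.7, -0.6]
width: 0.0852
grasp_force: 0.0
```

```bash
python3 - <<'E'
from h import *
print(rel([.5205,.129,.193],26),ctrl.get_obs()['position'])
b=snap('side','s2')['image']
b=cv2.resize(b[230:330,210:320],None,fx=5,fy=5,interpolation=cv2.INTER_CUBIC);cv2.imwrite('pics/c2.png',b)
E
```

```text
[-0.07  0.06 -0.    0.03  0.01  0.03] [0.52090352 0.12983491 0.19295234]
```

View pics/c2.png

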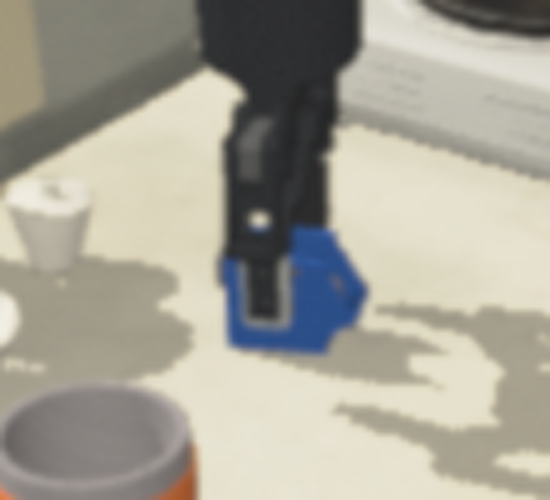

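The near finger is beside the near cheek at about (265,295) in the crop, clear of it, with the tip above the table. I'm closing the grip.

apply_moves:
  series:
    - [[0,0,0,0,0,0],[0,0,0,0,0,0],[0,0,0,0,0,0],[0,0,0,0,0,0],[0,0,0,0,0,0],[0,0,0,0,0,0],[0,0,0,0,0,0],[0,0,0,0,0,0],[0,0,0,0,0,0],[0,0,0,0,0,0]]
  jaw: 1
  squeeze: 50

```text
time: 4.0
position: [0.5205, 0.1298, 0.1922]
eef_rot: [3.142, 0.001, 0.454]
ft_force: [-1.3, 0.9, 4.3]
width: 0.0321
grasp_force: 50.3
```

apply_moves:
  series:
    - [[0,0,-0.3,0,0,0],[0,0,-0.8,0,0,0],[0,0,-1.5,0,0,0],[0,0,-2.4,0,0,0],[0,0,-3.4,0,0,0],[0,0,-4.4,0,0,0],[0,0,-5.2,0,0,0],[0,0,-5.7,0,0,0],[0,0,-6,0,0,0],[0,0,-6,0,0,0]]

```text
time: 4.83
position: [0.5207, 0.1298, 0.253]
eef_rot: [3.141, 0.0, 0.454]
ft_force: [0.0, -0.9, -2.4]
width: 0.032
grasp_force: 49.7
```

```bash
python3 - <<'E'
from h import *
print(ctrl.get_obs())
b=snap('side','s3')['image']
b=cv2.resize(b[190:310,210:330],None,fx=5,fy=5,interpolation=cv2.INTER_CUBIC);cv2.imwrite('pics/c3.png',b)
E
```

```text
{'time': 4.8333, 'joint_pos': array([ 1.48993266e-01,  8.81783739e-02,  1.82020066e+00, -5.74712091e-04,
        1.23335336e+00,  1.26569684e+00]), 'qd': array([-0.00108112,  0.01577072,  0.01416459,  0.00239928, -0.01457992,
        0.00157929]), 'joint_torque': array([ 3.04765126e-02, -5.16978765e+01, -4.66797888e+01, -3.09084906e-03,
        2.46641161e-01, -6.89956892e-05]), 'position': array([0.52073671, 0.12983416, 0.25295276]), 'eef_rot': array([3.14111742e+00, 2.96232547e-04, 4.54282994e-01]), 'ft_force': array([ 0.02039484, -0.87569039, -2.39865599]), 'wrist_torque': array([-0.00434403, -0.01482574,  0.05780654]), 'grasp_force': 49.72341299057007, 'width': 0.03203673860342973}
```

View pics/c3.png

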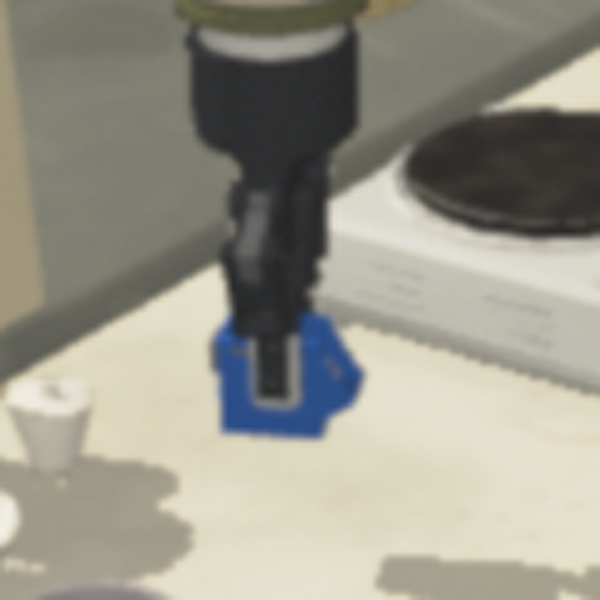

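The scoop is gripped level and lifted clear. The wrist reads 2.4 N against about 2.2 N expected for scoop plus balls. The lip is at about (362,372) in the crop.

```bash
cat >> h.py <<'E'
J=np.array([.461,.330,0])
def pour(tilt,yaw=35,off=.010,z=.105):
    B=R.from_euler('z',yaw,degrees=True)*R.from_euler('x',180,degrees=True)*R.from_euler('y',tilt,degrees=True)
    y=np.radians(yaw); L=J+off*np.array([np.cos(y),np.sin(y),0])+[0,0,z]
    return L-B.apply([-.035,0,.1715])
E
python3 - <<'E'
from h import *
print(pour(0),rel(pour(0,z=.13),35)); print(atz('t0',195,178,.08),atz('t0',228,140,.1),atz('t0',252,165,.04))
for t in (20,35): print(pour(t,z=.1))
E
```

```text
[0.49786184 0.35581094 0.2765    ] [ 7.88e+00 -2.13e+01 -4.94e+00  1.00e-02  7.00e-02 -8.97e+00]
[0.60891195 0.24686241 0.08      ] [0.69198113 0.18203618 0.1       ] [0.66060472 0.13401568 0.04      ]
[0.44808426 0.3209563  0.27312799]
[0.41209823 0.29575861 0.26055975]
```

apply_moves:
  series:
    - [[0,-0.3,-0.4,0,0,0],[0,-0.9,-1.1,0,0,-0.5],[0,-1.8,-2,0,0,-1],[0,-3,-2.9,0,0,-1.5],[0.2,-4.3,-3.7,0,0,-2],[0.5,-5.7,-4.3,0,0,-2.6],[1,-7.1,-4.7,0,0,-3.2],[1.6,-8.5,-4.9,0,0,-3.8],[2.3,-9.9,-5,0,0,-4.4],[3,-11.3,-5,0,0,-5]]

```text
time: 5.72
position: [0.4973, 0.2467, 0.3034]
eef_rot: [-3.141, -0.0, 0.544]
ft_force: [0.2, 1.2, -2.7]
width: 0.0316
grasp_force: 49.8
```

apply_moves:
  series:
    - [[0.7,-1.4,0,0,0,-0.6],[1.4,-2.8,0,0,0,-1.2],[2.1,-4.2,0,0,0,-1.8],[2.7,-5.5,0,0,0,-2.3],[3.2,-6.7,0,0,0,-2.8],[3.6,-7.7,0,0,0,-3.2],[3.9,-8.5,0,0,0,-3.6],[4.1,-9,0,0,0,-3.9],[4.1,-9.2,0,0,0,-4],[4.1,-9.2,0,0,0,-4]]

```text
time: 6.55
position: [0.4854, 0.3447, 0.3017]
eef_rot: [-3.141, 0.002, 0.612]
ft_force: [0.1, 0.2, -2.9]
width: 0.0318
grasp_force: 49.8
```

```bash
python3 - <<'E'
from h import *
print(rel(pour(0),35),ctrl.get_obs()['position'])
for t in (0,5,10,15,20,25): print(t,rel(pour(t,z=.105-.005*t/25),35,t))
b=snap('side','s4')['image'];a=snap('top','t4')['image']
b=cv2.resize(b[200:360,170:330],(480,480),interpolation=cv2.INTER_CUBIC);a=cv2.resize(a[170:280,110:220],(320,320),interpolation=cv2.INTER_CUBIC)
o=np.zeros((480,800,3),np.uint8);o[:,:480]=b;o[:320,480:]=a;cv2.imwrite('pics/c4.png',o)
E
```

```text
[ 1.67 -0.2   2.52 -0.01  0.12  0.05] [0.48541189 0.34465193 0.30172197]
0 [ 1.67 -0.2   2.52 -0.01  0.12  0.05]
5 [ 0.16 -0.2   2.38 -0.01  5.12  0.05]
10 [-1.37 -0.2   2.38 -0.02 10.12  0.05]
15 [-2.89 -0.2   2.51 -0.02 15.12  0.05]
20 [-4.410e+00 -2.000e-01  2.770e+00 -2.000e-02  2.012e+01  5.000e-02]
25 [-5.910e+00 -2.000e-01  3.160e+00 -2.000e-02  2.512e+01  5.000e-02]
```

View pics/c4.png

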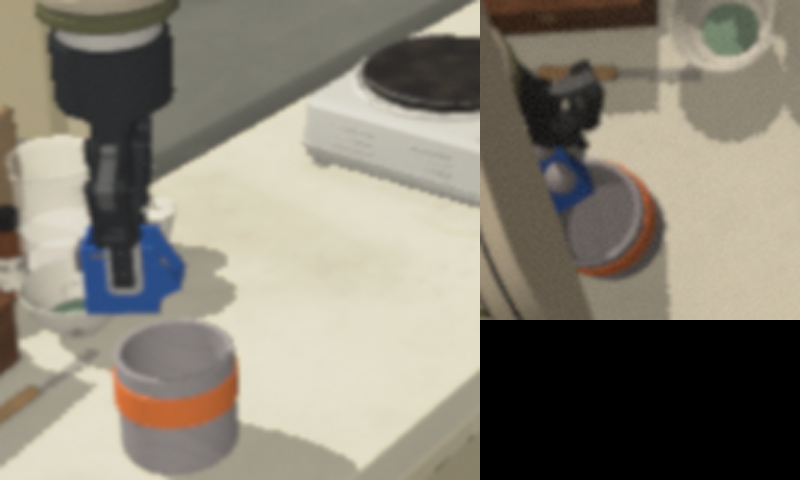

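The side view shows the level scoop with its lip just above the jar mouth, near corner at about (184,268) in the crop. The top view shows the lip over the mouth at about (582,199) with the front ball still seated. I'll check the lip position numerically.

```bash
python3 - <<'E'
from h import *
o=ctrl.get_obs();A=R.from_euler('xyz',o['eef_rot'])
for y in(-.016,0,.016):
  P=o['position']+A.apply([-.035,y,.1715]);print(y,P,proj('s4',P),proj('t4',P))
print(atz('t4',145.1,238.4,.130))
print('ball top px',proj('t4',o['position']+A.apply([-.016,0,.1695])))
E
```

```text
-0.016 [0.44752655 0.33689906 0.1302984 ] [[229.37784972 295.76828072]] [[135.19332876 244.42910625]]
0 [0.4567041  0.32379285 0.13029729] [[230.23928237 291.60311927]] [[142.3098516 240.4102346]]
0.016 [0.46588164 0.31068665 0.13029618] [[231.07917777 287.54066316]] [[149.4140579 236.4004368]]
[0.46123796 0.31886856 0.13      ]
ball top px [[137.71637799 232.17248425]]
```

apply_moves:
  series:
    - [[1,-0.2,0.6,0,0,0],[1.5,-0.2,1.4,0,0.3,0],[1.4,-0.2,2,0,1,0],[1.1,-0.2,2.3,0,2,0],[0.6,-0.2,2.4,0,3.6,0],[0.2,-0.2,2.4,0,5,0],[-0.6,-0.2,2.4,0,7.5,0],[-1.4,-0.2,2.4,0,10.1,0],[-2.1,-0.2,2.4,0,12.6,0],[-2.9,-0.2,2.5,0,15.1,0]]

```text
time: 7.48
position: [0.4601, 0.3286, 0.2762]
eef_rot: [-3.141, -0.264, 0.611]
ft_force: [-1.1, -0.1, -2.6]
width: 0.0315
grasp_force: 49.7
```

apply_moves:
  series:
    - [[-0.7,0,0.05,0,2,0],[-1.4,0,0.15,0,4.2,0],[-2,0,0.3,0,6.2,0],[-2.4,0,0.4,0,7.8,0],[-2.8,0,0.5,0,9,0],[-3,0,0.6,0,9.8,0],[-3.1,0,0.6,0,10,0],[-3.1,0,0.6,0,10,0],[-3.1,0,0.6,0,10,0]]

```text
time: 8.23
position: [0.4375, 0.313, 0.2631]
eef_rot: [-3.141, -0.436, 0.611]
ft_force: [0.1, 0.2, -2.2]
width: 0.0321
grasp_force: 49.8
```

```bash
python3 - <<'E'
from h import *
o=ctrl.get_obs();print(o['position'],o['eef_rot'],o['ft_force'],o['wrist_torque'],o['joint_pos'])
for t in (25,27,30,32,34,36): print(t,rel(pour(t,z=.098),35,t))
A=R.from_euler('xyz',o['eef_rot']);print('lip-J',o['position']+A.apply([-.035,0,.1715])-J)
E
```

```text
[0.43745999 0.31304922 0.26306106] [-3.14134684 -0.43595578  0.61101401] [ 0.13525565  0.21971574 -2.21186662] [-0.20136686  0.30350973  0.04901367] [ 0.51056514 -0.12036144  2.04185138  0.06017177  0.78700627  1.43718213]
25 [ 0.06 -0.04 -0.54 -0.02  0.02  0.01]
27 [-0.54 -0.04 -0.65 -0.02  2.02  0.01]
30 [-1.45 -0.04 -0.78 -0.02  5.02  0.01]
32 [-2.06 -0.04 -0.84 -0.02  7.02  0.01]
34 [-2.67 -0.04 -0.88 -0.02  9.02  0.01]
36 [-3.280e+00 -4.000e-02 -8.900e-01 -2.000e-02  1.102e+01  1.000e-02]
lip-J [0.00976704 0.00642991 0.0928223 ]
```

apply_moves:
  series:
    - [[-0.3,0,-0.05,0,1,0],[-0.6,0,-0.1,0,2,0],[-0.9,0,-0.15,0,3,0],[-1.1,0,-0.2,0,3.6,0],[-1.2,0,-0.2,0,4,0],[-1.2,0,-0.2,0,4,0],[-1.2,0,-0.2,0,4,0]]

```text
time: 8.82
position: [0.4277, 0.3064, 0.2599]
eef_rot: [-3.141, -0.506, 0.611]
ft_force: [-0.4, -0.1, -2.8]
width: 0.0317
grasp_force: 49.8
```

```bash
cat >> h.py <<'E'
def check(f,n=10):
    F=[];T=[]
    for i in range(n):
        d=ctrl.capture('top' if i%2 else 'side');o=ctrl.get_obs();F.append(o['ft_force']);T.append(o['wrist_torque'])
        if i>=n-2:
            k=f+('t' if i%2 else 's');cv2.imwrite('pics/'+k+'.png',d['image']);pickle.dump(d,open(k+'.pkl','wb'))
    print('t',o['time'],'F',np.mean(F,0),np.std(F,0)/n**.5,'T',np.mean(T,0),np.std(T,0)/n**.5,'tilt',np.degrees(o['eef_rot']))
E
python3 -c "
from h import *
check('a')"
```

```text
t 9.3167 F [ 0.14525447 -0.25604267 -2.36235176] [0.16949661 0.11553737 0.1454291 ] T [-0.25153848  0.34654988  0.01136636] [0.00818768 0.00979913 0.00832884] tilt [-179.98058035  -28.99708145   35.01911578]
```

apply_moves:
  series:
    - [[-0.1,0,0,0,0.4,0],[-0.25,0,0,0,0.8,0],[-0.4,0,-0.05,0,1.2,0],[-0.5,0,-0.05,0,1.6,0],[-0.6,0,-0.05,0,2,0],[-0.75,0,-0.1,0,2.4,0],[-0.9,0,-0.1,0,2.8,0],[-0.9,0,-0.1,0,3,0],[-0.9,0,-0.1,0,3,0],[-0.9,0,-0.1,0,3,0]]

```text
time: 10.15
position: [0.421, 0.3017, 0.2564]
eef_rot: [-3.141, -0.559, 0.611]
ft_force: [-0.2, -1.3, -1.3]
width: 0.0319
grasp_force: 49.8
```

```bash
python3 -c "
from h import *
check('b')"
```

```text
t 10.65 F [ 0.14790946  0.11380787 -2.44449555] [0.14472225 0.09686389 0.12724431] T [-0.27057662  0.37816113 -0.00713216] [0.00780341 0.01017533 0.00728178] tilt [-179.98079638  -31.99895331   35.01873671]
```

apply_moves:
  series:
    - [[-0.1,0,0,0,0.3,0],[-0.2,0,0,0,0.6,0],[-0.3,0,0,0,0.9,0],[-0.35,0,0,0,1.2,0],[-0.45,0,0,0,1.5,0],[-0.55,0,-0.05,0,1.8,0],[-0.6,0,-0.05,0,2,0],[-0.6,0,-0.05,0,2,0],[-0.6,0,-0.05,0,2,0]]

```text
time: 11.4
position: [0.4165, 0.2986, 0.2536]
eef_rot: [-3.141, -0.594, 0.611]
ft_force: [0.3, -0.1, -1.8]
width: 0.032
grasp_force: 49.8
```

```bash
python3 -c "
from h import *
check('c',12)
for k in 'st':
  a,b=[cv2.imread('pics/%s%s.png'%(x,k)).astype(int) for x in 'bc'];d=abs(a-b).sum(2);ys,xs=np.where(d>90);print(k,len(xs),xs.min(),xs.max(),ys.min(),ys.max())"
```

```text
t 12.0 F [-0.04748744 -0.16006807 -2.04491329] [0.15023495 0.16215775 0.13743668] T [-0.25866573  0.37601045 -0.00676759] [0.00632132 0.00651654 0.00743502] tilt [-179.9804889   -34.00189034   35.01808963]
s 4308 209 639 0 400
t 6501 70 232 211 479
```

```bash
python3 - <<'E'
from h import *
b=cv2.imread('pics/cs.png');a=cv2.imread('pics/ct.png')
b=cv2.resize(b[230:360,180:280],(400,520),interpolation=cv2.INTER_CUBIC);a=cv2.resize(a[200:300,110:210],(400,400),interpolation=cv2.INTER_CUBIC)
o=np.zeros((520,800,3),np.uint8);o[:,:400]=b;o[:400,400:]=a;cv2.imwrite('pics/c5.png',o)
E
```

```text
(no output)
```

View pics/c5.png

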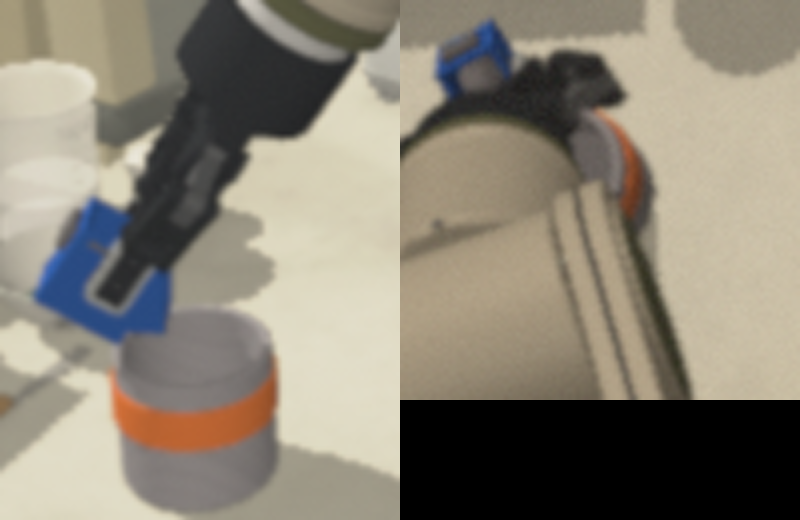

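The side crop shows the scoop tilted about 34°, with its lip at about (168,332) over the jar mouth and clear of the rim. In the top crop the rear ball is seated at about (480,70). The arm hides the front ball. The force and torque readings suggest the front ball is still in, so I'm tilting on slowly.

apply_moves:
  series:
    - [[-0.1,0,0,0,0.3,0],[-0.2,0,0,0,0.6,0],[-0.3,0,0,0,0.9,0],[-0.35,0,0,0,1.2,0],[-0.45,0,0,0,1.5,0],[-0.55,0,0,0,1.8,0],[-0.6,0,0,0,2,0],[-0.6,0,0,0,2,0],[-0.6,0,0,0,2,0],[-0.6,0,0,0,2,0]]

```text
time: 12.83
position: [0.4125, 0.2957, 0.2503]
eef_rot: [-3.141, -0.628, 0.611]
ft_force: [-1.4, -0.1, -2.8]
width: 0.0315
grasp_force: 49.8
```

```bash
python3 -c "
from h import *
check('d',12)"
```

```text
t 13.4333 F [ 0.19259335 -0.14765297 -1.96562533] [0.14016704 0.10348106 0.09322545] T [-0.26724578  0.38520368 -0.0066748 ] [0.01068757 0.00722425 0.00622892] tilt [-179.98066924  -36.00063059   35.01679225]
```

Relative to the 29° and 32° readings, the load fell by about 0.4 N and the torque by about 0.045 N m, both at 34°. That matches the front ball leaving. I'll hold this angle while the ball settles and measure again.

apply_moves:
  series:
    - [[0,0,0,0,0,0],[0,0,0,0,0,0],[0,0,0,0,0,0],[0,0,0,0,0,0],[0,0,0,0,0,0],[0,0,0,0,0,0],[0,0,0,0,0,0],[0,0,0,0,0,0],[0,0,0,0,0,0],[0,0,0,0,0,0]]

```text
time: 14.27
position: [0.4125, 0.2957, 0.2502]
eef_rot: [-3.141, -0.628, 0.611]
ft_force: [-0.9, 0.5, -1.8]
width: 0.0317
grasp_force: 49.8
```

apply_moves:
  series:
    - [[0,0,0,0,0,0],[0,0,0,0,0,0],[0,0,0,0,0,0],[0,0,0,0,0,0],[0,0,0,0,0,0],[0,0,0,0,0,0],[0,0,0,0,0,0],[0,0,0,0,0,0],[0,0,0,0,0,0],[0,0,0,0,0,0]]

```text
time: 15.1
position: [0.4125, 0.2957, 0.2502]
eef_rot: [-3.141, -0.628, 0.611]
ft_force: [-0.8, 0.6, -2.0]
width: 0.0322
grasp_force: 49.8
```

apply_moves:
  series:
    - [[0,0,0,0,0,0],[0,0,0,0,0,0],[0,0,0,0,0,0],[0,0,0,0,0,0],[0,0,0,0,0,0],[0,0,0,0,0,0],[0,0,0,0,0,0],[0,0,0,0,0,0],[0,0,0,0,0,0],[0,0,0,0,0,0]]

```text
time: 15.93
position: [0.4125, 0.2957, 0.2502]
eef_rot: [-3.141, -0.628, 0.611]
ft_force: [-0.0, 1.0, -2.0]
width: 0.0319
grasp_force: 49.8
```

```bash
python3 -c "
from h import *
check('e',24)
for t in (0,25): print(rel(pour(t,z=.105),35,t))
o=ctrl.get_obs();print(o['joint_pos'])"
```

```text
t 17.1333 F [-0.09418009  0.06256865 -2.03418137] [0.09283152 0.09492455 0.11816232] T [-0.28087422  0.3901347  -0.00128483] [0.00614081 0.00558208 0.0070345 ] tilt [-179.98209551  -36.0015582    35.01759227]
[ 9.99e+00 -2.00e-02  4.01e+00 -2.00e-02 -3.60e+01  2.00e-02]
[  3.79  -0.03  -0.34  -0.03 -11.     0.02]
[ 0.49493494 -0.26170653  2.22704518  0.1303372   0.55496152  1.3656615 ]
```

apply_moves:
  series:
    - [[0.4,0,-0.1,0,-1.5,0],[1.2,0,-0.2,0,-4,0],[2.4,0,-0.3,0,-7.2,0],[3.8,0,-0.3,0,-11,0],[5.1,0,-0.1,0,-15,0],[6.4,0,0.3,0,-19,0],[7.5,0,1,0,-23,0],[8.5,0,1.8,0,-27,0],[9.3,0,2.6,0,-31,0],[9.8,0,3.3,0,-34,0]]

```text
time: 17.97
position: [0.4944, 0.3531, 0.2815]
eef_rot: [-3.141, -0.033, 0.611]
ft_force: [0.7, -0.4, -2.3]
width: 0.0318
grasp_force: 49.9
```

apply_moves:
  series:
    - [[0.1,0,0,0,-1.3,0],[0.2,0,-0.3,0,-2,0],[0.3,0,-0.8,0,-2,0],[0.4,0.2,-1.3,0,-2,0],[0.4,0.6,-1.8,0,-2,0],[0.4,1.2,-2.2,0,-2,0],[0.4,1.9,-2.4,0,-2,0],[0.4,2.6,-2.4,0,-2,0],[0.4,3,-2.4,0,-2,0],[0.4,3,-2.4,0,-2,0]]

```text
time: 18.8
position: [0.5137, 0.3284, 0.3051]
eef_rot: [3.142, 0.0, 0.61]
ft_force: [0.8, -0.1, -1.9]
width: 0.0319
grasp_force: 49.8
```

```bash
python3 - <<'E'
from h import *
check('f',2)
b=cv2.imread('pics/fs.png');a=cv2.imread('pics/ft.png')
b=cv2.resize(b[230:360,180:280],(300,390),interpolation=cv2.INTER_CUBIC);a=cv2.resize(a[200:300,110:210],(500,500),interpolation=cv2.INTER_CUBIC)
o=np.zeros((500,800,3),np.uint8);o[:390,:300]=b;o[:,300:]=a;cv2.imwrite('pics/c6.png',o)
print(rel([.5205,.1298,.28],26),ctrl.get_obs()['position'])
E
```

```text
t 18.9 F [ 0.57105494  0.30338912 -2.29521639] [0.07354477 0.52961354 0.14717909] T [0.02615253 0.03988703 0.00332284] [0.00939843 0.00232168 0.00438671] tilt [-1.79969191e+02  2.95831927e-02  3.49821854e+01]
[-10.83  16.76   2.48  -0.03   0.03   8.98] [0.51316471 0.32920119 0.30486108]
```

View pics/c6.png

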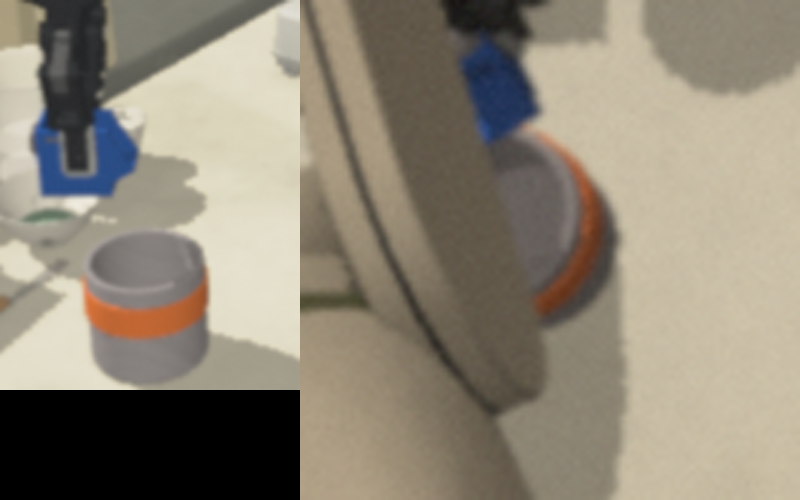

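The front pocket is empty, showing blue only at about (500,95). No ball lies on the table, and the jar stands where it was, so the ball is in the jar. I'm taking the scoop back to its original place.

apply_moves:
  series:
    - [[-0.8,0.2,0,0,0,0],[-2,0.7,0,0,0,0.5],[-3.2,1.5,0,0,0,1],[-4.4,2.6,0,0,0,1.5],[-5.5,3.8,0,0,0,2],[-6.5,5.1,0,0,0,2.5],[-7.4,6.5,0,0,0,3],[-8.2,8,0,0,0,4],[-9,9.5,0,0,0,5],[-9.6,11,0,0,0,6]]

```text
time: 19.73
position: [0.4969, 0.1836, 0.305]
eef_rot: [-3.141, 0.001, 0.506]
ft_force: [-0.8, 0.8, -1.3]
width: 0.0317
grasp_force: 49.8
```

apply_moves:
  series:
    - [[-0.4,1.5,0,0,0,0.6],[-0.6,2.9,0.2,0,0,1.2],[-0.6,4,0.6,0,0,1.8],[-0.6,4.8,1.2,0,0,2.3],[-0.6,5.3,2,0,0,2.7],[-0.6,5.5,2.8,0,0,3],[-0.6,5.5,3.6,0,0,3],[-0.6,5.5,4,0,0,3],[-0.6,5.5,4,0,0,3],[-0.6,5.5,4,0,0,3]]

```text
time: 20.57
position: [0.5187, 0.1339, 0.2646]
eef_rot: [-3.141, 0.001, 0.455]
ft_force: [-0.1, -0.1, -0.8]
width: 0.0317
grasp_force: 49.8
```

```bash
python3 -c "
from h import *
o=ctrl.get_obs();print(rel([.5205,.1298,.1925],26),o['position'],np.degrees(o['eef_rot']))"
```

```text
[-0.01  0.45  7.21 -0.04  0.06  0.07] [0.51873104 0.13387951 0.26459939] [-1.79957402e+02  6.31528476e-02  2.60686604e+01]
```

apply_moves:
  series:
    - [[0,0.2,0.6,0,0,0],[0,0.4,1.6,0,0,0],[0,0.4,2.8,0,0,0],[0,0.4,4,0,0,0],[0,0.4,5.1,0,0,0],[0,0.4,6,0,0,0],[0,0.4,6.6,0,0,0],[0,0.4,7,0,0,0],[0,0.4,7,0,0,0],[0,0.4,7,0,0,0]]

```text
time: 21.4
position: [0.5209, 0.1299, 0.1952]
eef_rot: [-3.141, 0.0, 0.454]
ft_force: [0.4, 1.1, -1.6]
width: 0.0318
grasp_force: 49.8
```

apply_moves:
  series:
    - [[0,0,0.05,0,0,0],[0,0,0.1,0,0,0],[0,0,0.15,0,0,0],[0,0,0.2,0,0,0],[0,0,0.2,0,0,0],[0,0,0.2,0,0,0]]

```text
time: 21.9
position: [0.5208, 0.1299, 0.1933]
eef_rot: [-3.141, -0.0, 0.454]
ft_force: [0.0, 0.4, -1.5]
width: 0.0319
grasp_force: 49.8
```

apply_moves:
  series:
    - [[0,0,0.05,0,0,0],[0,0,0.1,0,0,0],[0,0,0.12,0,0,0],[0,0,0.12,0,0,0],[0,0,0.12,0,0,0]]

```text
time: 22.32
position: [0.5209, 0.1299, 0.1922]
eef_rot: [-3.141, -0.0, 0.454]
ft_force: [-1.2, -0.1, 0.8]
width: 0.032
grasp_force: 50.3
```

```bash
python3 -c "
from h import *
check('g',4)"
```

```text
t 22.5167 F [-1.532673   -0.06941059  2.40769953] [0.25476868 0.27938088 0.21323504] T [-0.06417141  0.28419751 -0.01790624] [0.00370133 0.01100234 0.01603217] tilt [-1.79988778e+02 -9.94369210e-03  2.60282440e+01]
```

apply_moves:
  series:
    - [[0,0,0,0,0,0],[0,0,0,0,0,0],[0,0,0,0,0,0],[0,0,0,0,0,0],[0,0,0,0,0,0],[0,0,0,0,0,0],[0,0,0,0,0,0]]
  jaw: -0.6

```text
time: 23.1
position: [0.5208, 0.1298, 0.192]
eef_rot: [-3.141, 0.0, 0.454]
ft_force: [-0.5, -0.2, -0.7]
width: 0.0682
grasp_force: 0.0
```

apply_moves:
  series:
    - [[0,0,-0.4,0,0,0],[0,0,-1.2,0,0,0],[0,0,-2.4,0,0,0],[0,0,-4,0,0,0],[0,0,-6,0,0,0],[0,0,-8,0,0,0],[0,0,-10,0,0,0],[-1,3,-12,0,0,0],[-2,6,-14,0,0,0],[-3,9,-15,0,0,0]]

```text
time: 23.93
position: [0.534, 0.0352, 0.3468]
eef_rot: [3.139, -0.005, 0.456]
ft_force: [1.2, 0.2, 0.5]
width: 0.0684
grasp_force: 0.0
```

apply_moves:
  series:
    - [[-1,3,0,0,0,0],[-2,6,0,0,0,0],[-4,9,0,0,0,0],[-5,12,0,0,0,0],[-6,15,0,0,0,0],[-7,18,0,0,0,0],[-8,20,0,0,0,0],[-8,20,0,0,0,0],[-8,20,0,0,0,0],[-8,20,0,0,0,0]]

```text
time: 24.77
position: [0.5492, -0.1787, 0.3428]
eef_rot: [-3.141, -0.001, 0.454]
ft_force: [0.9, -0.6, -0.3]
width: 0.0682
grasp_force: 0.0
```

```bash
python3 - <<'E'
from h import *
check('h',2)
b=cv2.imread('pics/hs.png');a=cv2.imread('pics/ht.png')
b=cv2.resize(b[230:360,180:310],(300,300),interpolation=cv2.INTER_CUBIC);a=cv2.resize(a[190:280,110:270],(800,450)[:2],interpolation=cv2.INTER_CUBIC)
b=cv2.resize(b,(150,150));o=np.zeros((600,800,3),np.uint8);o[:450]=a;o[450:,:150]=b;cv2.imwrite('pics/c7.png',o)
E
```

```text
t 24.8667 F [0.45078788 0.28333839 0.20644908] [0.04312453 0.03063521 0.11508859] T [ 0.03904918 -0.01380428  0.01824225] [0.01645599 0.00183973 0.01004865] tilt [-1.79987002e+02 -2.54652419e-02  2.60924630e+01]
```

View pics/c7.png

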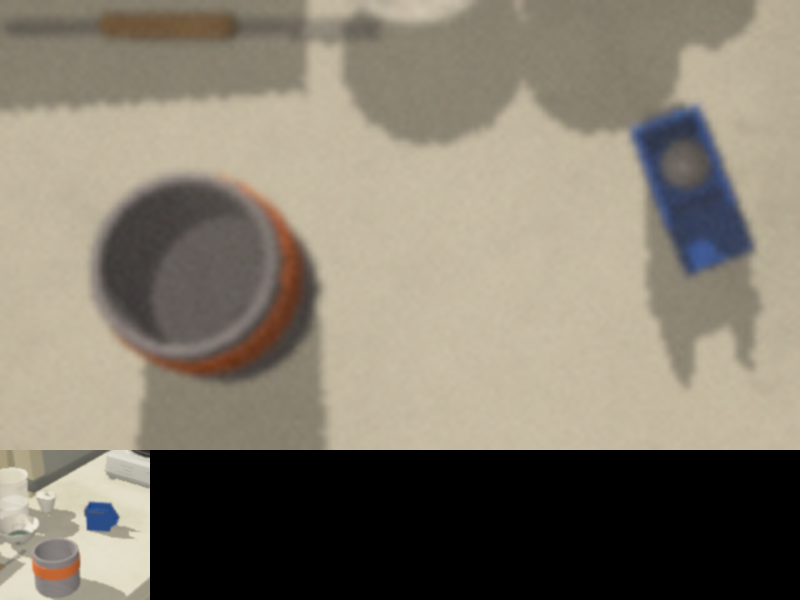

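The top view shows the scoop upright in its place with the rear ball at about (685,162) and the front pocket empty. The jar is upright and has not moved. The visible part of its floor looks empty, so I'll check whether the near wall hides the ball and whether a ball lies anywhere else.

```bash
python3 - <<'E'
from h import *
for k,z in(('t','t0'),('s','s0')):
    a=cv2.GaussianBlur(cv2.imread('pics/%s.png'%z),(3,3),0).astype(int);b=cv2.GaussianBlur(cv2.imread('pics/h%s.png'%k),(3,3),0).astype(int)
    m=(abs(a-b).sum(2)>40).astype(np.uint8);n,_,st,c=cv2.connectedComponentsWithStats(m)
    print(k,[(list(map(int,s)),abs(a-b).sum(2)[s[1]:s[1]+s[3],s[0]:s[0]+s[2]].max()) for s in st[1:] if s[4]>4])
# visible fraction of a ball resting at azimuth phi against the wall
c=ray('ht',150,250)[0]
for phi in range(0,360,30):
    for rad in (.024,):
        P=J+[rad*np.cos(np.radians(phi)),rad*np.sin(np.radians(phi)),.017]
        d=np.random.default_rng(0).normal(size=(800,3));d=P+.011*d/np.linalg.norm(d,axis=1)[:,None]
        d=d[((d-P)@(c-P))>0]; s=(.075-d[:,2])/(c[2]-d[:,2]); q=d+s[:,None]*(c-d)
        v=np.linalg.norm(q[:,:2]-J[:2],axis=1)<.035; print(phi,'vis',round(v.mean(),2),proj('ht',P).round(1))
g=cv2.cvtColor(cv2.imread('pics/ht.png'),6)-0; g0=cv2.cvtColor(cv2.imread('pics/t0.png'),6)
print((g.astype(int)-g0)[228:264:2,130:172:2])
E
```

```text
t [([76, 78, 436, 402, 40661], np.int64(350)), ([409, 121, 4, 7, 9], np.int64(97)), ([478, 138, 10, 19, 24], np.int64(151)), ([374, 198, 17, 10, 110], np.int64(114)), ([382, 216, 6, 5, 19], np.int64(104)), ([245, 229, 10, 14, 105], np.int64(220)), ([399, 271, 5, 2, 6], np.int64(53)), ([305, 316, 9, 3, 14], np.int64(67)), ([316, 317, 7, 2, 9], np.int64(81)), ([296, 319, 4, 4, 10], np.int64(51)), ([331, 319, 5, 1, 5], np.int64(61)), ([344, 320, 5, 1, 5], np.int64(59)), ([357, 321, 5, 1, 5], np.int64(63)), ([350, 322, 19, 11, 87], np.int64(59)), ([373, 322, 6, 5, 17], np.int64(70)), ([349, 329, 3, 5, 12], np.int64(50)), ([336, 330, 3, 7, 14], np.int64(52)), ([345, 330, 2, 3, 5], np.int64(42)), ([362, 332, 4, 3, 10], np.int64(45)), ([368, 336, 5, 5, 18], np.int64(60)), ([337, 342, 17, 19, 117], np.int64(65)), ([352, 354, 6, 5, 17], np.int64(46)), ([338, 361, 3, 5, 8], np.int64(43)), ([354, 365, 2, 3, 5], np.int64(45)), ([286, 371, 3, 4, 10], np.int64(45)), ([366, 381, 7, 6, 23], np.int64(46)), ([404, 406, 236, 74, 5810], np.int64(284)), ([203, 447, 33, 33, 607], np.int64(124)), ([558, 47
[... 3442 characters left out ...]
 2 -3 -4 -1  1  0 -3 -1 -1 -2 -2  1  3]
 [-1 -3 -4 -1 -2  0 -2 -1 -3 -1 -1  4 -2 -1  1  0  0 -1 -1  5 -2]
 [ 2 -4  3 -1  0 -2  1  5  3  1  0 -1  1  2 -2  2  2  2 -2 -2  3]
 [-3  2  1 -2 -2 -1 -4  0 -4  0 -3 -2  0  3  2  3 -1  1 -1 -4 -2]
 [-1 -2 -1 -2  3  1  3 -4 -2  0  0 -2  1 -3 -2 -1 -1  0  0  4 -1]
 [ 0 -3 -1  0  0  0  0 -1 -1  0 -3  2  0 -5 -8 -2  2  0  1  2  5]
 [-1  1 -4  1  0  2  1  1 -1  0 -3  0 -1 -3 -2 -1  1  3  2  4  0]
 [-2  2  2  1 -2  5 -2 -2  1  2  2  2  1 -1  0 -1  2 -3  0  2  1]
 [-1 -5  0 -1 -2  1  0  1 -4  6  1  1 -2 -1  1  2 -1 -1  3 -3  0]
 [-2  3 -1  1 -1  1 -2  1  0  0  1  0  4 -1  3 -3  2  0  1  0 -4]
 [-5 -1  2  1  0 -1  1  1  1 -2 -2  3 -1 -4  0  1  0  1  1 -3 -1]]
```

A ball resting on the spout side of the jar floor would be 80–86% hidden from the top camera. No stray ball shows on the table in either view, and the lip was well inside the mouth. I'm handing the job in.

```bash
python3 -c "
from h import *
print(ctrl.finish_job())"
```

```text
the job is handed in; nothing more can be done
None
```

I handed the job in after about 25 s. The front ball rolled out of the scoop at about 34° of tilt and should be in the jar: I could not see it there because the jar wall hides that side, but no ball shows on the table. The rear ball is still in its pocket, the scoop stands upright in its original place, and the jar is upright and has not moved.

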